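# Draw the transducer eye into line with the yoke using a tapered drift, then zero it

## Robot

A 6-joint arm with a two-finger parallel gripper is mounted at the origin on the work surface. World frame = base frame: x ahead of the robot, y to its left, z up, the work surface at z = 0. Lengths are in m, angles in degrees, forces in N, time in s.
With the tool pointing down it reaches from about 0.375 to 0.75 m from the base axis. Payload 9 kg.
Tool frame: the origin (TCP) lies midway between the tips of the shut fingers; the grasp point (between the pads) lies 19 mm behind it (robot.grip_point_offset is the distance from the TCP to the grasp point, in m); z points along the fingers, y is the direction in which the jaws open and shut (so a half turn about z gives the same grasp; the last joint's range is limited). The gripper opens to 85 mm and grips with 20 to 120 N. Pads are 22 mm wide; open, the fingers measure 114 mm over their backs; the gripper's body (76 mm by 85 mm) begins 54 mm behind the grasp point. The pads swing forward as they close: fully open they stand 13 mm farther back than shut.
Start: joints at [61.897, 5.964, 5.575, 89.605, 0, 77.527], TCP at [0.162, 0.578, 0.209] pointing down, gripper open.
Joint ranges: [-171.21, 171.21], [-48.23, 106.86], [-62.78, 66.21], [-105.2, 120.99], [-86.42, 89.51], [-180, 180]. Speed limits (degrees/s): [127.2, 127.2, 147.25, 180, 180, 180].

## Interface

Orientations are given as a 3x3 rotation matrix whose columns are the frame's x, y, z axes.
In Python, from rig import robot gives the robot as it stands. The module is installed in compiled form; this text tells all that it offers.
- The arm moves only by the tool move_arm, never from a script. Its argument "motion" is one flat list of numbers, 7 for each row, row after row: the turn, a rotation vector about the tool's x, y, z in units of 8 degrees (1.0 is 8 degrees), then the shift along the tool's x, y, z in units of 30 mm (1.0 is 30 mm), then the opening, from -1 (shut) to 1 (fully open). A call has 1 to 20 rows; each row is the pose to reach, as a shift and turn from the pose commanded when the call began, along the tool's axes at that moment; what a row does not reach only later rows make up. A row lasts 1/10 s, in which the tool goes at most 50 mm and 8.59 degrees, less where a joint would pass 70% of its speed; a pose out of reach is approached as far as the arm can. A call with a gripper value outside its range is refused whole. The fingers move at their own pace and stop on an object; "newtons" is the grip in N (left out, the last holds). Time passes only in rows, so rows that repeat a pose let the fingers close. It gives the time, the measured TCP pose, the force and the opening at its end, in the units of the state.
- robot.state(): the state, without advancing time (a new reading comes with each control period).
- robot.snapshot(name): name is "scene" or "top" or "wrist"; returns the picture (480x640x3 uint8, blue, green, red); there is no depth.
- robot.calibration(name): a dict with "K" (3x3 intrinsics, pixels), "k1" (the pictures are not rectified: a ray, as slopes to the right and down, at radius r is drawn at 1 + k1 r^2 times it, then the intrinsics apply), "R" (3x3) and "t" (3): a world point X has camera coordinates R X + t. Camera axes: x right, y down, z forward; pixel columns grow to the right and rows downward; lengths in m; the calibration is good to about 2 mm. A picture is of the moment at which its call begins: read the wrist's pose just before it. calibration takes no time and is no camera call; for the wrist camera it gives the pose at the moment of the call.
- robot.hand_in(): hands the job in, once; it reports no verdict.
Trained networks look in the newest picture that a camera, given by its name, has taken for a name from the list of things; names that differ only in an ending like _2 or _b are one class to them, and where a whole thing is asked for, a point or a joint stands for the part that bears it (a point fixed in the world has none). Each returns a list of dicts, best first, with "score" (0 to 1); they miss things now and then, are a little off and sometimes report something else, mostly with a low value. They report only what shows in the picture. A call takes as long as a camera call. They do not tell look-alikes from the thing itself.
- robot.look_for(camera, thing): "pixel" ([column, row] in pixels, amid what is visible of it).
- robot.landmark_of(camera, thing): "pixel" ([column, row] in pixels: a listed point, or the origin of a listed thing).
The state is a dict: "time_s": time; "q": joint angles; "joint_velocities": joint speeds; "effort": joint torques, N m; "eef_pos": TCP position; "tcp_rot": TCP orientation; "ft_force": force on the tool from outside, world axes, zero at the start; "torque": the same for the moment, N m; "width": finger opening in m.
Only numpy, scipy, OpenCV 4.12 (cv2) and the standard library are available. Lean on these libraries where they do the work, as an engineer would, in place of code of your own. Each camera call takes 0.05 s, during which the arm holds its last target. There are 200 camera calls.

## Task

Zero the position transducer: take the tapered drift from the wooden block, feel with its nose through the yoke for the hole of the transducer's rod eye, which stands out of line between the yoke's ears, and push the drift down until the eye is drawn into line and the collar seats on the yoke, pressing it home with about 20 N but never forcing the fixture. Let go of the drift and leave it there, and only then press the yellow zero button on the transducer right down and release it; leave the relief valve and the snubber where they stand.

Things in the scene. Friction and masses are not known exactly. Their poses are not given: they have to be found in the camera images.
- rig: Zeroing fixture, fixed: base plate 320 x 100 x 10 mm, origin at the centre of its underside, z up, x along the transducer's axis to the yoke. The black transducer (40 mm across, axis 69 mm up) sits in clamp blocks 97 mm high at x = -88 and -28 mm. Its rod eye slides in x against 6 N of drag, swings lightly sideways and stays where it is left. Over 35 N on the fixture, sideways or down, is forcing it
- yoke_nominal (a point): Nominal bore mouth on top of the rigid zinc yoke, at x = 60, y = 0, z = 90 mm of the rig, same axes. Two ears, 10 mm thick, 22 mm apart, 42 mm wide, one vertical 21 mm bore. The yoke is locked in a slotted post up to 3 mm higher or lower than this, not measured. Between the ears, 75 to 63 mm up, the rod eye (bore 21 mm), not measured: 7 to 11 mm out of line, towards -x, up to 6 mm to either side
- drift_grip (a point): Centre of the drift's round grip (20 mm across, 25 mm up and down). Steel, 0.28 kg, upright, z up its axis. Below this point: collar 32 mm across, its underside 30 mm down; shank 20 mm across from 30 to 74 mm down; taper from 20 to 8 mm, blunt nose 104 mm down. It starts in a loose hole of a wooden block (130 x 70 mm, 84 mm high), collar resting on the block's top
- zero_button_top (a point): Centre of the top face of the yellow zero button, 20 mm in diameter, on the transducer's black head at x = -135 mm of the rig, 110 mm above the rig's origin. It goes straight down
- zero_button (a joint): Zero button: 0 = out, 0.005 m = fully in; a spring of 5 N when fully in brings it back
- valve_mid (a point): Bronze relief valve, loose, standing upright, 114 mm high, up to 65 mm wide, 0.7 kg; this point is on its axis half-way up. Leave it alone
- snubber_mid (a point): Copper pressure snubber, loose, standing upright, 33 mm in diameter, 74 mm high, 0.26 kg; this point is on its axis half-way up. Leave it alone
Not all that is in view belongs to the job. There is more than one size of the part that bears drift_grip; the job needs the largest.

How it is judged (in metres and radians):
On the way, in this order (a step that is already met when the one before it is completed fails the run):
1. the drift is through yoke and eye and its collar is pressed firmly down on the yoke (z of drift_grip in the frame of yoke_nominal below 0.0345 m and horizontal distance between drift_grip and yoke_nominal below 0.003 m and angle between drift_grip's own z axis and vertical below 0.06 rad and contact force between rig and anything else above 18 N), for 0.1 s.
2. the zero button is pressed right down (value of joint zero_button above 0.004 m), for 0.05 s.
At the end, for the whole second after the job is handed in: The drift, once pressed firmly home, stands upright (within 0.06 rad) through yoke and rod eye, collar on the upper ear (at most 4.5 mm above its nominal height), axis on the bore (within 3 mm at the grip), so the eye is held in line; the zero button, pressed after that, is out again (z of drift_grip in the frame of yoke_nominal below 0.0345 m and horizontal distance between drift_grip and yoke_nominal below 0.003 m and angle between drift_grip's own z axis and vertical below 0.06 rad and value of joint zero_button below 0.001 m); the robot touches nothing.
It fails at once if the fixture is forced: more than 35 N on it (contact force between rig and anything else above 35 N).
It fails at once if the zero button is pressed before the drift is home (value of joint zero_button above 0.003 m and (z of drift_grip in the frame of yoke_nominal above 0.0345 m or horizontal distance between drift_grip and yoke_nominal above 0.003 m)).
It fails at once if the relief valve is disturbed (distance of valve_mid from where it was at the start of the episode above 0.01 m).
It fails at once if the snubber is disturbed (distance of snubber_mid from where it was at the start of the episode above 0.01 m).
It also fails if it takes over 72 s, if anything falls off the work surface, if the arm or the gripper's body presses on something with over 40 N, if the wrist force passes 120 N, or if a joint passes its speed limit or range.

## Working session

There is one attempt and no reset: what is moved stays moved. The work goes in short steps, Python scripts to look and compute and a tool call to move; the robot and the scene stay as the last step left them, time stands still between calls to the robot, and variables do not carry over. Pictures are saved under pics/ and viewed, about 8 in all and at most 12, crops included, and the job is handed in when it is done.

Besides the shell and the picture viewer there is one more tool, called after "Emit:" by a JSON object that holds its "method" and its "body". move_arm: Moves the arm, as the interface text tells. Its arguments: {"type":"object","properties":{"motion":{"type":"array","items":{"type":"number"}},"newtons":{"type":"number"}},"required":["motion"]}

```bash
mkdir -p pics; cat > h.py <<'E'
import numpy as np, cv2
from rig import robot
def und(c,px):
    K=c["K"];k=c["k1"]
    d=np.array([(px[0]-K[0][2])/K[0][0],(px[1]-K[1][2])/K[1][1]]);u=d.copy()
    for _ in range(30): u=d/(1+k*(u@u))
    return u
def ray(c,px):
    R=np.array(c["R"]);t=np.array(c["t"]);u=und(c,px)
    d=R.T@np.array([u[0],u[1],1]);return -R.T@t,d/np.linalg.norm(d)
def onz(c,px,z):
    o,d=ray(c,px);return o+d*(z-o[2])/d[2]
def proj(c,X):
    p=np.array(c["R"])@np.array(X)+np.array(c["t"]);u=p[:2]/p[2];u=u*(1+c["k1"]*(u@u))
    return np.array([c["K"][0][0]*u[0]+c["K"][0][2],c["K"][1][1]*u[1]+c["K"][1][2]])
def tri(*cr):
    A=0;b=0
    for c,px in cr:
        o,d=ray(c,px);P=np.eye(3)-np.outer(d,d);A=A+P;b=b+P@o
    return np.linalg.solve(A,b)
E
python3 - <<'E'
from h import *
np.set_printoptions(precision=4,suppress=True)
s=robot.state();print(s["time_s"],s["eef_pos"],s["tcp_rot"],s["ft_force"],s["width"])
for n in("top","scene"):
    im=robot.snapshot(n);cv2.imwrite(f"pics/{n}0.png",im);c=robot.calibration(n)
    print(n,"cam",-np.array(c["R"]).T@c["t"])
    for th in("rig","yoke_nominal","drift_grip","zero_button_top","valve_mid","snubber_mid"):
        print(th,[(round(d["score"],2),np.round(d["pixel"]).tolist()) for d in robot.landmark_of(n,th)][:5])
E
```

```text
0.0 [0.1615 0.5775 0.2085] [[-0.963   0.2694 -0.0006]
 [ 0.2694  0.963  -0.0012]
 [ 0.0003 -0.0013 -1.    ]] [-0.2048  0.365   0.2031] 0.08508469985704355
top cam [ 0.4386 -0.0515  0.7985]
rig [(0.94, [257.0, 235.0])]
yoke_nominal [(0.55, [218.0, 225.0]), (0.27, [454.0, 283.0])]
drift_grip [(0.7, [451.0, 285.0]), (0.64, [374.0, 315.0]), (0.58, [454.0, 360.0])]
zero_button_top [(0.5, [333.0, 214.0])]
valve_mid [(0.69, [307.0, 111.0])]
snubber_mid [(0.62, [223.0, 130.0])]
scene cam [1.1138 0.4667 0.8043]
rig [(0.87, [365.0, 297.0])]
yoke_nominal [(0.9, [395.0, 280.0]), (0.46, [250.0, 314.0])]
drift_grip [(0.85, [284.0, 158.0]), (0.58, [334.0, 205.0])]
zero_button_top [(0.66, [311.0, 223.0])]
valve_mid [(0.79, [251.0, 312.0]), (0.21, [396.0, 281.0])]
snubber_mid [(0.68, [326.0, 366.0]), (0.31, [288.0, 157.0])]
```

View pics/top0.png

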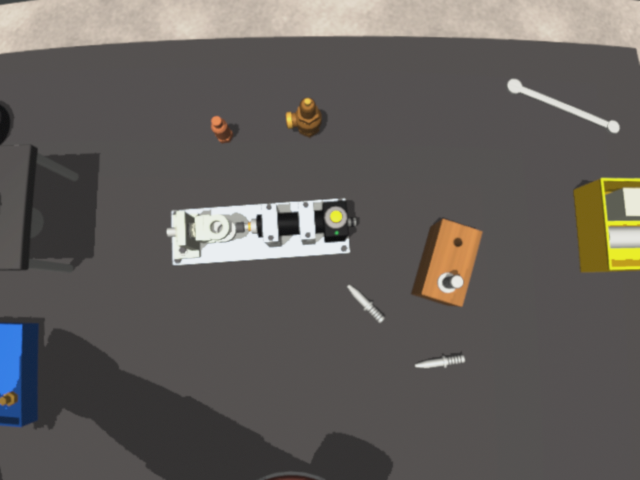

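View pics/scene0.png

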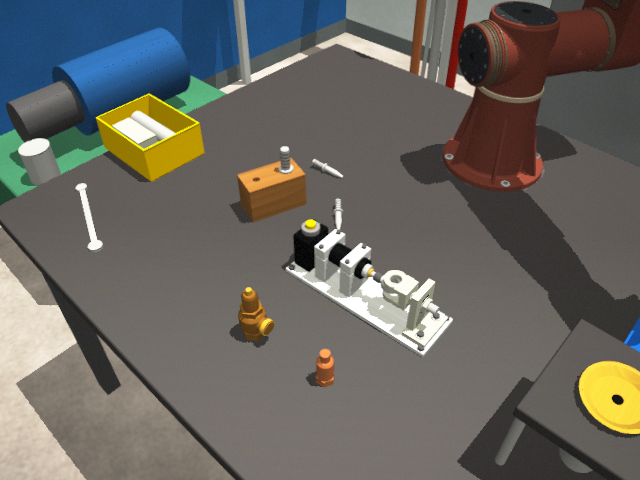

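The drift candidates in the top picture are (451,285), upright in the wooden block, and (374,315) and (454,360), which lie loose and look thinner. The one in the block fits the description, because it stands collar-on-block. I'll confirm that in a crop and triangulate.

```bash
python3 - <<'E'
from h import *
np.set_printoptions(precision=4,suppress=True)
T=robot.calibration("top");S=robot.calibration("scene")
for n,a,b in(("grip",(451,285),(284,158)),("yoke",(218,225),(395,280)),("button",(335,215),(311,223)),("valve",(307,111),(251,312)),("snub",(223,130),(326,366)),("rig",(257,235),(365,297))):
    X=tri((T,a),(S,b));print(n,X,proj(T,X)-a,proj(S,X)-b)
# rig plane corners at z=.01 top
pts=[onz(T,p,.01) for p in((172,211),(347,200),(350,251),(174,264))];print(np.array(pts))
print([onz(T,p,.084) for p in((443,219),(482,233),(463,306),(413,295),(458,242))])
t=cv2.imread("pics/top0.png");s=cv2.imread("pics/scene0.png")
a=cv2.resize(t[200:380,330:490],None,fx=2.5,fy=2.5,interpolation=3);b=cv2.resize(s[130:220,230:350],(400,300),interpolation=3);d=cv2.resize(s[250:350,340:460],(400,333)[:2],interpolation=3)
o=np.zeros((600,800,3),np.uint8);o[:450,:400]=a;o[:300,400:]=b;o[300:600,400:]=d[:300];cv2.imwrite("pics/c1.png",o)
E
```

```text
grip [ 0.453  -0.2647  0.1095] [ 1.463  -1.1393] [1.3136 0.3392]
yoke [0.5546 0.1109 0.0866] [-0.7195  0.528 ] [-0.8388 -0.0141]
button [ 0.5648 -0.0808  0.1091] [-0.3596  0.289 ] [-0.3856 -0.0677]
valve [ 0.7606 -0.0364  0.0612] [-0.731   0.6305] [-0.968  -0.2326]
snub [0.739  0.1181 0.033 ] [-0.7886  0.6125] [-1.1132 -0.1348]
rig [ 0.5533  0.0547 -0.0049] [ 1.6949 -1.3263] [2.0757 0.1048]
[[ 0.5955  0.2131  0.01  ]
 [ 0.611  -0.1082  0.01  ]
 [ 0.5174 -0.1115  0.01  ]
 [ 0.498   0.2066  0.01  ]]
[array([ 0.5611, -0.262 ,  0.084 ]), array([ 0.5368, -0.3273,  0.084 ]), array([ 0.4172, -0.2885,  0.084 ]), array([ 0.4369, -0.2066,  0.084 ]), array([ 0.5223, -0.2854,  0.084 ])]
```

View pics/c1.png

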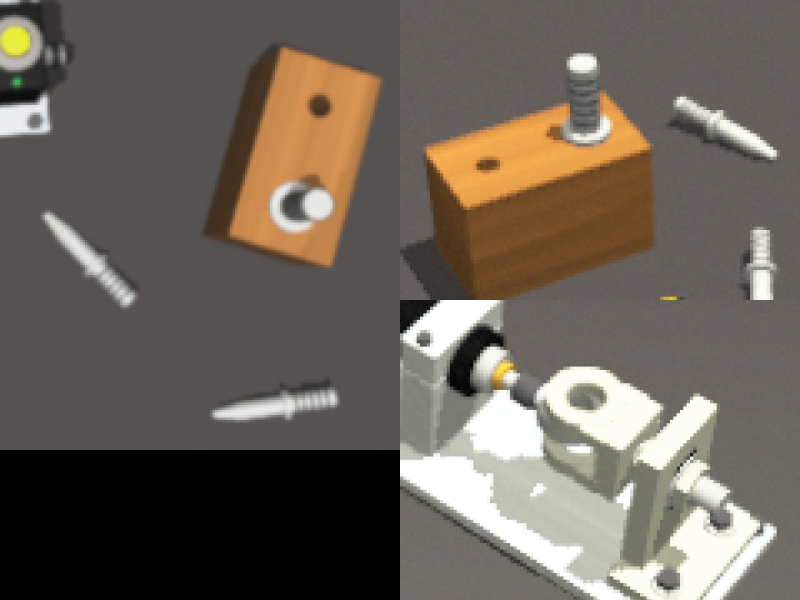

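The drift in the block is clearly the largest of the three and is confirmed: grip at about (0.453,-0.265), collar on the block top. The yoke is near (0.555,0.111), and the rig's x axis is roughly world +y. Before fetching the drift I'll look at the bore with the wrist camera.

```bash
cat >> h.py <<'E'
def plan(X,yaxis=None):
    "rows to world TCP X with tool y along yaxis (horizontal), z down: rotvec & shift in units"
    from scipy.spatial.transform import Rotation as Ro
    s=robot.state();R=np.array(s["tcp_rot"]);p=np.array(s["eef_pos"])
    r=np.zeros(3)
    if yaxis is not None:
        y=np.array([*yaxis,0.]);y/=np.linalg.norm(y);z=np.array([0,0,-1.])
        r=Ro.from_matrix(R.T@np.c_[np.cross(y,z),y,z]).as_rotvec(degrees=True)
    return np.round(np.r_[r/8,R.T@(np.array(X)-p)/.03],3)
E
python3 - <<'E'
from h import *
np.set_printoptions(precision=4,suppress=True)
c=robot.calibration("wrist");s=robot.state();R=np.array(s["tcp_rot"]);Rc=np.array(c["R"])
o=-Rc.T@c["t"];print("cam in tool",R.T@(o-s["eef_pos"]),"axes\n",R.T@Rc.T,c["K"][0],c["k1"])
ya=(1,.054)
y=np.array([*ya,0]);y/=np.linalg.norm(y);z=np.array([0,0,-1.]);x=np.cross(y,z);print(x)
off=R.T@(o-s["eef_pos"])
X=np.array([.5546,.1109,.25])-x*off[0]-y*off[1];print(X,plan(X,ya))
E
```

```text
cam in tool [ 0.0682 -0.0007 -0.1636] axes
 [[ 0.0006 -0.9632 -0.2686]
 [ 1.      0.0007 -0.0001]
 [ 0.0003 -0.2686  0.9632]] [417.1936   0.     322.2397] 0.021242043755794873
[-0.0539  0.9985  0.    ]
[0.559  0.0429 0.25  ] [  0.001  -0.      8.91  -17.56  -13.604  -1.356]
```

Emit:
{"method": "move_arm", "body": {"motion": [0, 0, 8.91, -17.56, -13.6, 0.6, 1, 0, 0, 8.91, -17.56, -13.6, 0.6, 1, 0, 0, 8.91, -17.56, -13.6, 0.6, 1, 0, 0, 8.91, -17.56, -13.6, 0.6, 1, 0, 0, 8.91, -17.56, -13.6, 0.6, 1, 0, 0, 8.91, -17.56, -13.6, 0.6, 1, 0, 0, 8.91, -17.56, -13.6, 0.6, 1, 0, 0, 8.91, -17.56, -13.6, 0.6, 1, 0, 0, 8.91, -17.56, -13.6, 0.6, 1, 0, 0, 8.91, -17.56, -13.6, 0.6, 1, 0, 0, 8.91, -17.56, -13.6, 0.6, 1, 0, 0, 8.91, -17.56, -13.6, 0.6, 1, 0, 0, 8.91, -17.56, -13.6, 0.6, 1, 0, 0, 8.91, -17.56, -13.6, 0.6, 1, 0, 0, 8.91, -17.56, -13.6, 0.6, 1, 0, 0, 8.91, -17.56, -13.6, 0.6, 1, 0, 0, 8.91, -17.56, -13.6, 0.6, 1, 0, 0, 8.91, -17.56, -13.6, 0.6, 1, 0, 0, 8.91, -17.56, -13.6, 0.6, 1, 0, 0, 8.91, -17.56, -13.6, 0.6, 1]}}

```text
time_s: 2.7
eef_pos: [0.5589, 0.0436, 0.1915]
tcp_rot: [[-0.055, 0.998, 0.0], [0.998, 0.055, 0.0], [-0.0, 0.0, -1.0]]
ft_force: [0.3, -0.1, 0.4]
width: 0.085
```

```bash
python3 - <<'E'
from h import *
np.set_printoptions(precision=4,suppress=True)
s=robot.state();print(s["time_s"],s["eef_pos"],s["ft_force"])
c=robot.calibration("wrist");im=robot.snapshot("wrist");cv2.imwrite("pics/w1.png",im)
import pickle;pickle.dump(c,open("c_w1.pkl","wb"))
for th in("yoke_nominal","zero_button_top"): print(th,[(round(d["score"],2),d["pixel"]) for d in robot.landmark_of("wrist",th)])
px=proj(c,[.5546,.1109,.09]);print(px)
x,y=(int(v) for v in px);x0=max(0,x-80);y0=max(0,y-60);cr=im[y0:y0+120,x0:x0+160];print(x0,y0)
o=np.vstack([cv2.resize(im,(800,600))[:0],cv2.resize(cr,None,fx=5,fy=5,interpolation=cv2.INTER_CUBIC)]);cv2.imwrite("pics/w1c.png",o)
E
```

```text
2.7 [0.5589 0.0436 0.1915] [ 0.255  -0.0571  0.4364]
yoke_nominal [(0.9, [315.6, 119.4])]
zero_button_top [(0.74, [316.1, 410.6])]
[321.8908 118.6993]
241 58
```

View pics/w1c.png

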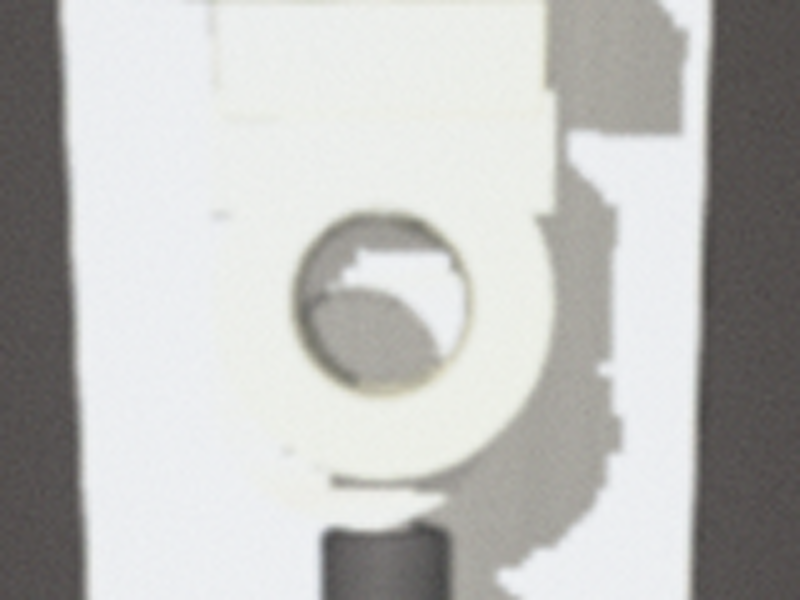

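The bore's centre is at crop (382,303), which is pixel (317.4,118.6). The lit eye face and the arc of its bore are visible inside: arc top at crop (360,287), so the eye's bore centre is at about crop (360,368), pixel (313,131.6). Next I'll take a wrist look at the drift.

```bash
python3 - <<'E'
from h import *
import pickle
np.set_printoptions(precision=4,suppress=True)
c=pickle.load(open("c_w1.pkl","rb"))
a=onz(c,(317.4,118.6),.09);e=onz(c,(313,131.6),.075);print(a,e,e-a, onz(c,(316.1,410.6),.11))
print(plan([.457,-.333,.22]))
E
```

```text
[0.5519 0.1108 0.09  ] [0.5493 0.1025 0.075 ] [-0.0026 -0.0083 -0.015 ] [ 0.5613 -0.0826  0.11  ]
[  0.      0.      0.    -12.337  -4.074  -0.956]
```

Emit:
{"method": "move_arm", "body": {"motion": [0, 0, 0, -12.3, -4.1, -1, 1, 0, 0, 0, -12.3, -4.1, -1, 1, 0, 0, 0, -12.3, -4.1, -1, 1, 0, 0, 0, -12.3, -4.1, -1, 1, 0, 0, 0, -12.3, -4.1, -1, 1, 0, 0, 0, -12.3, -4.1, -1, 1, 0, 0, 0, -12.3, -4.1, -1, 1, 0, 0, 0, -12.3, -4.1, -1, 1, 0, 0, 0, -12.3, -4.1, -1, 1, 0, 0, 0, -12.3, -4.1, -1, 1, 0, 0, 0, -12.3, -4.1, -1, 1, 0, 0, 0, -12.3, -4.1, -1, 1]}}

```text
time_s: 4.05
eef_pos: [0.4566, -0.331, 0.2214]
tcp_rot: [[-0.055, 0.998, 0.0], [0.998, 0.055, 0.0], [0.0, 0.0, -1.0]]
ft_force: [0.0, 0.5, 0.4]
width: 0.0856
```

```bash
python3 - <<'E'
from h import *
np.set_printoptions(precision=4,suppress=True)
s=robot.state();print(s["time_s"],s["eef_pos"],s["ft_force"])
c=robot.calibration("wrist");im=robot.snapshot("wrist");cv2.imwrite("pics/w2.png",im)
r=robot.landmark_of("wrist","drift_grip");print([(round(d["score"],2),d["pixel"]) for d in r])
for d in r: print(onz(c,d["pixel"],.114))
px=proj(c,[.453,-.2647,.114]);print(px)
x,y=(int(v) for v in r[0]["pixel"]);x0=max(0,x-80);y0=max(0,y-60);print(x0,y0)
cv2.imwrite("pics/w2c.png",cv2.resize(im[y0:y0+120,x0:x0+160],None,fx=5,fy=5,interpolation=cv2.INTER_CUBIC))
E
```

```text
4.05 [ 0.4566 -0.331   0.2214] [0.0483 0.4701 0.4105]
[(0.93, [326.8, 117.3]), (0.93, [170.2, 143.7])]
[ 0.4552 -0.2626  0.114 ]
[ 0.3572 -0.2844  0.114 ]
[323.0216 120.5699]
246 57
```

View pics/w2c.png

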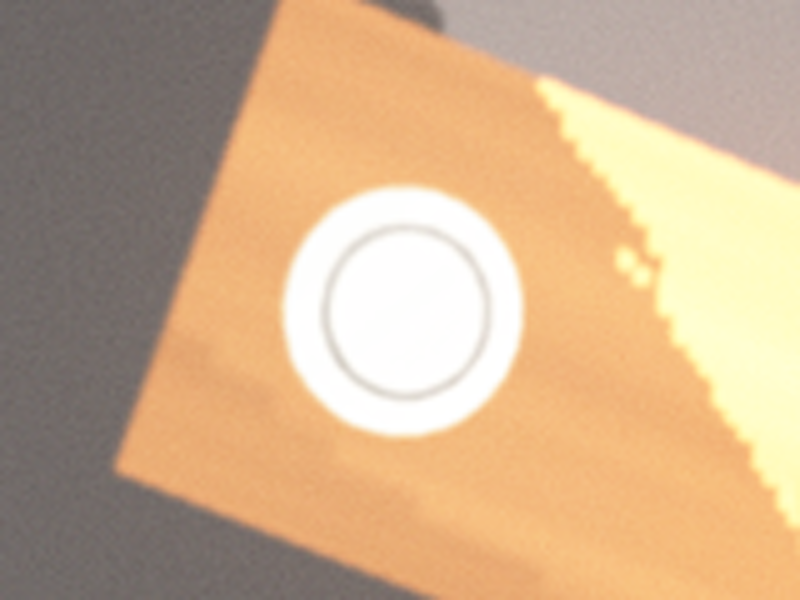

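The wrist view shows the drift head-on, with the grip centre at pixel (327.2,119.4), so it stands at about (0.455,-0.2635). I'll go over it, descend and grip.

```bash
python3 - <<'E'
from h import *
c=robot.calibration("wrist")
print(onz(c,(327.2,119.4),.1265),plan([*onz(c,(327.2,119.4),.1265)[:2],.098]))
E
```

```text
[ 0.45541406 -0.26402777  0.1265    ] [0.    0.    0.    2.236 0.085 4.112]
```

Emit:
{"method": "move_arm", "body": {"motion": [0, 0, 0, 2.24, 0.08, 0, 1, 0, 0, 0, 2.24, 0.08, 0, 1, 0, 0, 0, 2.24, 0.08, 0.8, 1, 0, 0, 0, 2.24, 0.08, 1.6, 1, 0, 0, 0, 2.24, 0.08, 2.4, 1, 0, 0, 0, 2.24, 0.08, 3.2, 1, 0, 0, 0, 2.24, 0.08, 4.1, 1, 0, 0, 0, 2.24, 0.08, 4.1, 1, 0, 0, 0, 2.24, 0.08, 4.1, 1, 0, 0, 0, 2.24, 0.08, 4.1, -1, 0, 0, 0, 2.24, 0.08, 4.1, -1, 0, 0, 0, 2.24, 0.08, 4.1, -1, 0, 0, 0, 2.24, 0.08, 4.1, -1, 0, 0, 0, 2.24, 0.08, 4.1, -1, 0, 0, 0, 2.24, 0.08, 4.1, -1, 0, 0, 0, 2.24, 0.08, 4.1, -1, 0, 0, 0, 2.24, 0.08, 4.1, -1], "newtons": 80}}

```text
time_s: 5.85
eef_pos: [0.4553, -0.2651, 0.0989]
tcp_rot: [[-0.054, 0.999, 0.001], [0.999, 0.054, -0.001], [-0.001, 0.001, -1.0]]
ft_force: [0.8, 1.1, 6.2]
width: 0.0172
```

Emit:
{"method": "move_arm", "body": {"motion": [0, 0, 0, 0, 0, -0.3, -1, 0, 0, 0, 0, 0, -0.8, -1, 0, 0, 0, 0, 0, -1.6, -1, 0, 0, 0, 0, 0, -2.5, -1, 0, 0, 0, 0, 0, -3.5, -1, 0, 0, 0, 0, 0, -4.5, -1, 0, 0, 0, 0, 0, -4.5, -1, 0, 0, 0, 0, 0, -4.5, -1]}}

```text
time_s: 6.65
eef_pos: [0.4551, -0.2652, 0.2341]
tcp_rot: [[-0.054, 0.999, 0.001], [0.999, 0.054, -0.001], [-0.001, 0.001, -1.0]]
ft_force: [-0.8, -1.2, -3.6]
width: 0.0169
```

```bash
python3 - <<'E'
from h import *
np.set_printoptions(precision=4,suppress=True)
s=robot.state();print(s["time_s"],s["eef_pos"],s["ft_force"],s["torque"],s["width"])
c=robot.calibration("wrist");im=robot.snapshot("wrist");cv2.imwrite("pics/w3.png",im)
R=np.array(s["tcp_rot"]);P=s["eef_pos"]
n=np.array(P)+R@[0,0,.088];print("nose exp",proj(c,n),n)
cv2.imwrite("pics/w3c.png",cv2.resize(im[120:480,100:540],None,fx=1.6,fy=1.6,interpolation=cv2.INTER_CUBIC))
print(plan([.5519-.0013,.1108-.0042,.228]))
E
```

```text
6.65 [ 0.4551 -0.2652  0.2341] [-0.8213 -1.1752 -3.5871] [0.0211 0.0255 0.0429] 0.016896185292104193
nose exp [322.856  231.1143] [ 0.4552 -0.2652  0.1461]
[ 0.     0.     0.    12.187  3.859  0.166]
```

View pics/w3c.png

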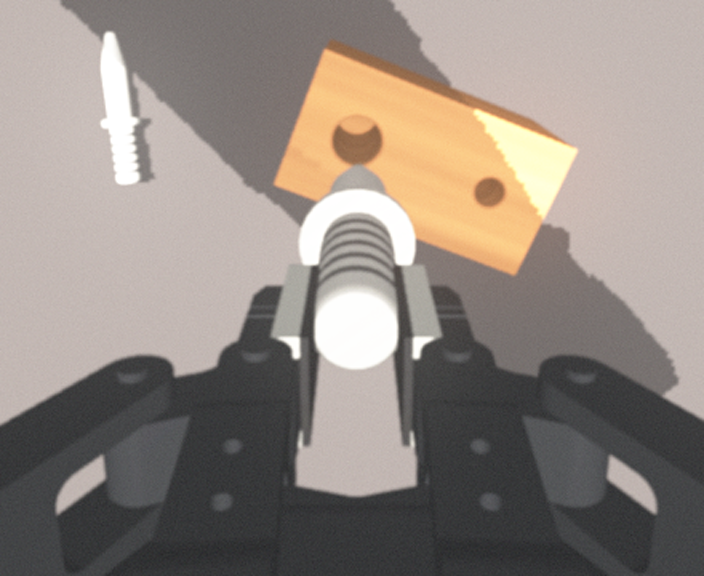

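The drift is held upright, with the nose's far edge at about pixel (323,226). The projected nose agrees to within 1 px, so hand and camera calibration are consistent. Now over the yoke, aiming midway between the bore and the eye.

Emit:
{"method": "move_arm", "body": {"motion": [0, 0, 0, 12.19, 3.86, 0, -1, 0, 0, 0, 12.19, 3.86, 0, -1, 0, 0, 0, 12.19, 3.86, 0, -1, 0, 0, 0, 12.19, 3.86, 0, -1, 0, 0, 0, 12.19, 3.86, 0, -1, 0, 0, 0, 12.19, 3.86, 0, -1, 0, 0, 0, 12.19, 3.86, 0, -1, 0, 0, 0, 12.19, 3.86, 0, -1, 0, 0, 0, 12.19, 3.86, 0, -1, 0, 0, 0, 12.19, 3.86, 0, -1, 0, 0, 0, 12.19, 3.86, 0.5, -1, 0, 0, 0, 12.19, 3.86, 1.0, -1, 0, 0, 0, 12.19, 3.86, 1.0, -1, 0, 0, 0, 12.19, 3.86, 1.0, -1]}}

```text
time_s: 8.1
eef_pos: [0.5503, 0.1056, 0.203]
tcp_rot: [[-0.053, 0.999, -0.001], [0.999, 0.053, -0.0], [0.0, -0.001, -1.0]]
ft_force: [-0.4, -0.9, -2.0]
width: 0.0168
```

```bash
python3 - <<'E'
from h import *
np.set_printoptions(precision=4,suppress=True)
s=robot.state();print(s["time_s"],s["eef_pos"],s["ft_force"],s["torque"],s["width"])
c=robot.calibration("wrist");im=robot.snapshot("wrist");cv2.imwrite("pics/w4.png",im)
R=np.array(s["tcp_rot"]);P=s["eef_pos"]
n=np.array(P)+R@[0,0,.089];print("nose exp",proj(c,n),n)
# predicted bore outline
for k in range(0,360,15):
    p=proj(c,[.5519+.0105*np.cos(np.radians(k)),.1108+.0105*np.sin(np.radians(k)),.09]);im[int(round(p[1])),int(round(p[0]))]=(0,0,255)
cv2.imwrite("pics/w4c.png",cv2.resize(im[170:270,250:400],None,fx=5,fy=5,interpolation=cv2.INTER_CUBIC))
print(plan([.5519-.0013,.1108-.0042,.228]))
E
```

```text
8.1 [0.5503 0.1056 0.203 ] [-0.372  -0.9233 -2.0147] [-0.0275 -0.0058  0.0637] 0.016786257192222907
nose exp [322.8029 230.6447] [0.5502 0.1056 0.114 ]
[ 0.     0.     0.     0.027 -0.003 -0.81 ]
```

View pics/w4c.png

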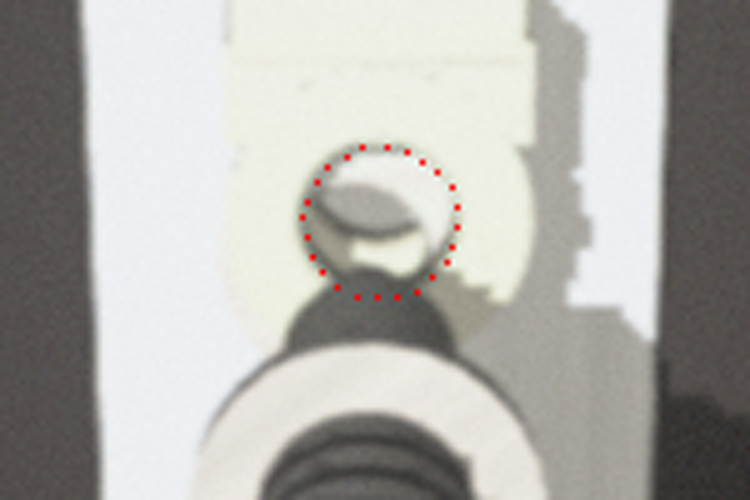

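The predicted bore outline (red) lies exactly on the real bore, and the nose points at its -x half, over the eye hole. I'll descend with the nose into the upper ear.

Emit:
{"method": "move_arm", "body": {"motion": [0, 0, 0, 0.03, 0, 0.3, -1, 0, 0, 0, 0.03, 0, 0.6, -1, 0, 0, 0, 0.03, 0, 0.8, -1, 0, 0, 0, 0.03, 0, 1.0, -1, 0, 0, 0, 0.03, 0, 1.1, -1, 0, 0, 0, 0.03, 0, 1.15, -1, 0, 0, 0, 0.03, 0, 1.15, -1]}}

```text
time_s: 8.85
eef_pos: [0.5507, 0.1075, 0.1687]
tcp_rot: [[-0.054, 0.999, -0.0], [0.999, 0.054, 0.0], [0.0, -0.0, -1.0]]
ft_force: [0.1, -0.8, -2.8]
width: 0.0167
```

Emit:
{"method": "move_arm", "body": {"motion": [0, 0, 0, -0.02, 0, 0.1, -1, 0, 0, 0, -0.02, 0, 0.2, -1, 0, 0, 0, -0.02, 0, 0.3, -1, 0, 0, 0, -0.02, 0, 0.4, -1, 0, 0, 0, -0.02, 0, 0.4, -1]}}

```text
time_s: 9.35
eef_pos: [0.5511, 0.1069, 0.1572]
tcp_rot: [[-0.054, 0.999, 0.001], [0.999, 0.054, 0.0], [0.0, 0.001, -1.0]]
ft_force: [-0.3, 1.2, 0.1]
width: 0.0169
```

Emit:
{"method": "move_arm", "body": {"motion": [0, 0, 0, 0.04, 0.01, 0, -1, 0, 0, 0, 0.08, 0.02, 0, -1, 0, 0, 0, 0.12, 0.03, 0, -1, 0, 0, 0, 0.13, 0.03, 0, -1, 0, 0, 0, 0.13, 0.03, 0, -1]}}

```text
time_s: 9.85
eef_pos: [0.5515, 0.1106, 0.1568]
tcp_rot: [[-0.054, 0.999, -0.0], [0.999, 0.054, -0.0], [-0.0, -0.0, -1.0]]
ft_force: [-2.3, -1.8, 2.2]
width: 0.0169
```

Emit:
{"method": "move_arm", "body": {"motion": [0, 0, 0, 0, 0, 0.1, -1, 0, 0, 0, 0, 0, 0.2, -1, 0, 0, 0, 0, 0, 0.3, -1, 0, 0, 0, 0, 0, 0.3, -1]}}

```text
time_s: 10.25
eef_pos: [0.5519, 0.1109, 0.1483]
tcp_rot: [[-0.054, 0.999, 0.001], [0.999, 0.054, 0.0], [0.0, 0.001, -1.0]]
ft_force: [-0.1, -0.6, 4.5]
width: 0.0166
```

Emit:
{"method": "move_arm", "body": {"motion": [0, 0, 0, 0, 0, 0.1, -1, 0, 0, 0, 0, 0, 0.2, -1, 0, 0, 0, 0, 0, 0.2, -1]}}

```text
time_s: 10.55
eef_pos: [0.5518, 0.1109, 0.1421]
tcp_rot: [[-0.054, 0.999, 0.001], [0.999, 0.054, 0.0], [0.0, 0.001, -1.0]]
ft_force: [-0.4, -0.9, 3.2]
width: 0.017
```

Emit:
{"method": "move_arm", "body": {"motion": [0, 0, 0, 0, 0, 0.1, -1, 0, 0, 0, 0, 0, 0.2, -1, 0, 0, 0, 0, 0, 0.3, -1, 0, 0, 0, 0, 0, 0.3, -1]}}

```text
time_s: 10.95
eef_pos: [0.5514, 0.1108, 0.1323]
tcp_rot: [[-0.054, 0.999, -0.0], [0.999, 0.054, 0.0], [0.0, -0.0, -1.0]]
ft_force: [1.0, -1.6, -1.3]
width: 0.0167
```

Emit:
{"method": "move_arm", "body": {"motion": [0, 0, 0, 0, 0, 0.1, -1, 0, 0, 0, 0, 0, 0.2, -1, 0, 0, 0, 0, 0, 0.3, -1, 0, 0, 0, 0, 0, 0.3, -1]}}

```text
time_s: 11.35
eef_pos: [0.5514, 0.1107, 0.1232]
tcp_rot: [[-0.054, 0.999, -0.0], [0.999, 0.054, -0.0], [-0.0, -0.0, -1.0]]
ft_force: [0.5, -2.3, -1.3]
width: 0.017
```

Emit:
{"method": "move_arm", "body": {"motion": [0, 0, 0, 0, 0, 0.1, -1, 0, 0, 0, 0, 0, 0.2, -1, 0, 0, 0, 0, 0, 0.3, -1, 0, 0, 0, 0, 0, 0.38, -1, 0, 0, 0, 0, 0, 0.38, -1]}}

```text
time_s: 11.85
eef_pos: [0.5513, 0.1107, 0.1118]
tcp_rot: [[-0.054, 0.999, -0.0], [0.999, 0.054, -0.0], [-0.0, -0.0, -1.0]]
ft_force: [0.8, -3.0, -0.2]
width: 0.0167
```

Emit:
{"method": "move_arm", "body": {"motion": [0, 0, 0, 0, 0, 0.05, -1, 0, 0, 0, 0, 0, 0.1, -1, 0, 0, 0, 0, 0, 0.1, -1]}}

```text
time_s: 12.15
eef_pos: [0.5514, 0.1108, 0.1092]
tcp_rot: [[-0.054, 0.999, -0.0], [0.999, 0.054, 0.0], [0.0, -0.0, -1.0]]
ft_force: [0.5, -3.3, 0.4]
width: 0.0167
```

Emit:
{"method": "move_arm", "body": {"motion": [0, 0, 0, 0, 0, 0.03, -1, 0, 0, 0, 0, 0, 0.03, -1]}}

```text
time_s: 12.35
eef_pos: [0.5515, 0.1108, 0.1085]
tcp_rot: [[-0.054, 0.999, 0.0], [0.999, 0.054, 0.0], [0.0, 0.0, -1.0]]
ft_force: [-0.1, -3.2, 1.7]
width: 0.0169
```

Emit:
{"method": "move_arm", "body": {"motion": [0, 0, 0, 0, 0, 0.03, -1, 0, 0, 0, 0, 0, 0.03, -1]}}

```text
time_s: 12.55
eef_pos: [0.5515, 0.1108, 0.1075]
tcp_rot: [[-0.054, 0.999, 0.0], [0.999, 0.054, 0.0], [0.0, 0.0, -1.0]]
ft_force: [-0.5, -3.6, 2.4]
width: 0.0171
```

Emit:
{"method": "move_arm", "body": {"motion": [0, 0, 0, 0, 0, 0.03, -1, 0, 0, 0, 0, 0, 0.03, -1]}}

```text
time_s: 12.75
eef_pos: [0.5515, 0.1108, 0.1066]
tcp_rot: [[-0.054, 0.999, 0.0], [0.999, 0.054, 0.0], [0.0, 0.0, -1.0]]
ft_force: [-0.2, -2.9, 1.8]
width: 0.017
```

Emit:
{"method": "move_arm", "body": {"motion": [0, 0, 0, 0, 0, 0.03, -1, 0, 0, 0, 0, 0, 0.03, -1]}}

```text
time_s: 12.95
eef_pos: [0.5515, 0.1108, 0.1057]
tcp_rot: [[-0.054, 0.999, 0.0], [0.999, 0.054, 0.0], [0.0, 0.0, -1.0]]
ft_force: [-0.5, -3.1, 1.6]
width: 0.0169
```

Emit:
{"method": "move_arm", "body": {"motion": [0, 0, 0, 0, 0, 0.03, -1, 0, 0, 0, 0, 0, 0.03, -1]}}

```text
time_s: 13.15
eef_pos: [0.5516, 0.1107, 0.1052]
tcp_rot: [[-0.054, 0.999, 0.0], [0.999, 0.054, -0.0], [-0.0, 0.0, -1.0]]
ft_force: [0.0, -4.2, 5.5]
width: 0.0165
```

Emit:
{"method": "move_arm", "body": {"motion": [0, 0, 0, 0, 0, 0.02, -1, 0, 0, 0, 0, 0, 0.02, -1]}}

```text
time_s: 13.35
eef_pos: [0.5517, 0.1107, 0.1051]
tcp_rot: [[-0.054, 0.999, 0.001], [0.999, 0.054, -0.0], [-0.0, 0.001, -1.0]]
ft_force: [-1.9, -4.5, 8.7]
width: 0.0172
```

Emit:
{"method": "move_arm", "body": {"motion": [0, 0, 0, 0, 0, 0.03, -1, 0, 0, 0, 0, 0, 0.03, -1]}}

```text
time_s: 13.55
eef_pos: [0.5519, 0.1106, 0.105]
tcp_rot: [[-0.054, 0.999, 0.001], [0.999, 0.054, -0.001], [-0.001, 0.001, -1.0]]
ft_force: [-3.9, -5.3, 14.1]
width: 0.0172
```

Emit:
{"method": "move_arm", "body": {"motion": [0, 0, 0, 0, 0, 0.03, -1, 0, 0, 0, 0, 0, 0.03, -1, 0, 0, 0, 0, 0, 0.03, -1]}}

```text
time_s: 13.85
eef_pos: [0.552, 0.1105, 0.1049]
tcp_rot: [[-0.054, 0.999, 0.002], [0.999, 0.054, -0.001], [-0.001, 0.002, -1.0]]
ft_force: [-6.2, -5.3, 20.8]
width: 0.017
```

Emit:
{"method": "move_arm", "body": {"motion": [0, 0, 0, 0, 0, 0.01, -1, 0, 0, 0, 0, 0, 0.01, -1, 0, 0, 0, 0, 0, 0.01, -1]}}

```text
time_s: 14.15
eef_pos: [0.5521, 0.1104, 0.1049]
tcp_rot: [[-0.054, 0.999, 0.002], [0.999, 0.054, -0.001], [-0.001, 0.002, -1.0]]
ft_force: [-6.8, -5.3, 21.0]
width: 0.0165
```

```bash
python3 - <<'E'
from h import *
s=robot.state();print(s["time_s"],s["eef_pos"],s["ft_force"])
for n in("top","scene"):
    im=robot.snapshot(n);cv2.imwrite(f"pics/{n}1.png",im)
s=cv2.imread("pics/scene1.png");t=cv2.imread("pics/top1.png")
o=np.hstack([cv2.resize(s[200:360,330:470],(400,457),interpolation=3),cv2.resize(t[150:310,150:290],(400,457),interpolation=3)]);cv2.imwrite("pics/c2.png",o)
E
```

```text
14.15 [0.55206651 0.11044242 0.10491179] [-6.80917886 -5.31016205 20.9600377 ]
```

View pics/c2.png

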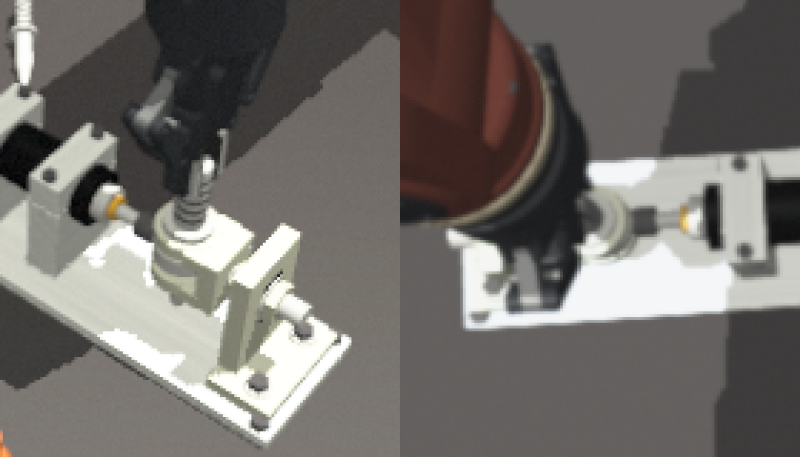

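The collar is seated on the upper ear and the nose sticks out below, with about 24 N downward. I'll relax the push, release and lift.

Emit:
{"method": "move_arm", "body": {"motion": [0, 0, 0, 0, 0, -0.05, -1, 0, 0, 0, 0, 0, -0.08, -1, 0, 0, 0, 0, 0, -0.08, 0.1, 0, 0, 0, 0, 0, -0.08, 0.1, 0, 0, 0, 0, 0, -0.08, 0.1, 0, 0, 0, 0, 0, -0.08, 0.1, 0, 0, 0, 0, 0, -0.08, 0.1, 0, 0, 0, 0, 0, -0.08, 0.1]}}

```text
time_s: 15.05
eef_pos: [0.5515, 0.1109, 0.1045]
tcp_rot: [[-0.054, 0.999, -0.0], [0.999, 0.054, 0.0], [0.0, -0.0, -1.0]]
ft_force: [-0.3, -0.5, 0.7]
width: 0.0471
```

Emit:
{"method": "move_arm", "body": {"motion": [0, 0, 0, 0, 0, -0.3, 0.1, 0, 0, 0, 0, 0, -0.7, 0.1, 0, 0, 0, 0, 0, -1.4, 0.1, 0, 0, 0, 0, 0, -2.4, 0.1, 0, 0, 0, 0, 0, -3.5, 0.1, 0, 0, 0, 0, 0, -3.5, 0.1, 0, 0, 0, -6.5, 0, -3.5, -1, 0, 0, 0, -6.5, 0, -3.5, -1, 0, 0, 0, -6.5, 0, -3.5, -1, 0, 0, 0, -6.5, 0, -3.5, -1, 0, 0, 0, -6.5, 0, -3.5, -1, 0, 0, 0, -6.5, 0, -3.5, -1, 0, 0, 0, -6.5, 0, -3.5, -1]}}

```text
time_s: 16.35
eef_pos: [0.5621, -0.0832, 0.21]
tcp_rot: [[-0.054, 0.999, 0.0], [0.999, 0.054, 0.0], [0.0, 0.0, -1.0]]
ft_force: [-0.0, 0.5, 0.0]
width: -0.0001
```

```bash
python3 - <<'E'
from h import *
np.set_printoptions(precision=4,suppress=True)
s=robot.state();print(s["time_s"],s["eef_pos"],s["ft_force"],s["width"])
T=robot.calibration("top");S=robot.calibration("scene");c=robot.calibration("wrist")
for n in("scene","wrist"): cv2.imwrite(f"pics/{n}2.png",robot.snapshot(n))
for n in("scene","wrist"):
  for th in("drift_grip","zero_button_top"): print(n,th,[(round(d["score"],2),d["pixel"]) for d in robot.landmark_of(n,th)])
print("pred scene",proj(S,[.5519,.1108,.12]),proj(S,[.5624,-.0835,.11]),"wrist",proj(c,[.5519,.1108,.1325]),proj(c,[.5624,-.0835,.11]))
s_=cv2.imread("pics/scene2.png");w=cv2.imread("pics/wrist2.png")
cv2.imwrite("pics/c3.png",np.hstack([cv2.resize(s_[180:350,280:450],(400,400),interpolation=3),cv2.resize(w[0:400,120:520],(400,400))]))
print(plan([.5624,-.0835,.125]))
E
```

```text
16.35 [ 0.5621 -0.0832  0.21  ] [-0.0459  0.4929  0.024 ] -5.9985328556996086e-05
scene drift_grip [(0.94, [398.1, 268.7]), (0.72, [315.7, 164.5]), (0.51, [338.7, 204.2])]
scene zero_button_top [(0.55, [311.9, 223.7])]
wrist drift_grip [(0.87, [66.6, 392.9]), (0.59, [144.6, 265.4])]
wrist zero_button_top [(0.66, [322.1, 227.9])]
pred scene [396.8044 265.8568] [310.48   221.3169] wrist [ 324.1149 -165.8768] [323.2535 226.7393]
[ 0.     0.     0.    -0.012  0.01   2.823]
```

View pics/c3.png

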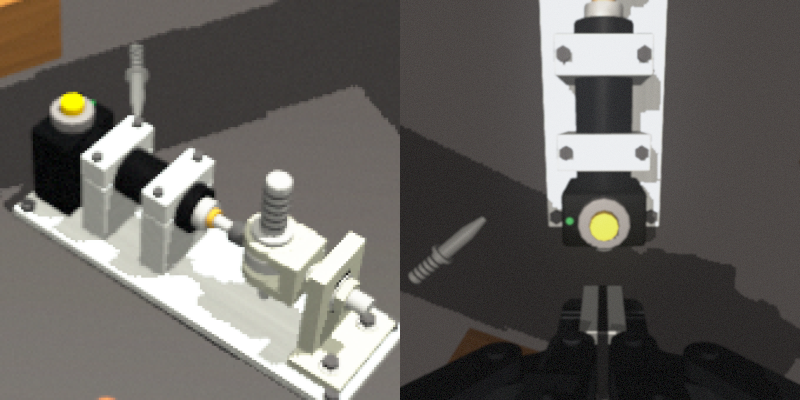

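The drift stands upright with its collar on the yoke, and the button is at the predicted spot. Moving down to the button.

Emit:
{"method": "move_arm", "body": {"motion": [0, 0, 0, 0, 0, 0.8, -1, 0, 0, 0, 0, 0, 1.8, -1, 0, 0, 0, 0, 0, 2.6, -1, 0, 0, 0, 0, 0, 3.1, -1, 0, 0, 0, 0, 0, 3.3, -1, 0, 0, 0, 0, 0, 3.3, -1]}}

```text
time_s: 17.25
eef_pos: [0.5618, -0.0837, 0.1104]
tcp_rot: [[-0.054, 0.999, -0.001], [0.999, 0.054, 0.0], [0.0, -0.001, -1.0]]
ft_force: [0.6, 0.7, 0.2]
width: 0.0001
```

Emit:
{"method": "move_arm", "body": {"motion": [0, 0, 0, 0, 0, 0.04, -1, 0, 0, 0, 0, 0, 0.08, -1, 0, 0, 0, 0, 0, 0.12, -1, 0, 0, 0, 0, 0, 0.12, -1]}}

```text
time_s: 17.65
eef_pos: [0.5622, -0.084, 0.1073]
tcp_rot: [[-0.054, 0.999, 0.0], [0.999, 0.054, -0.0], [-0.0, 0.0, -1.0]]
ft_force: [0.5, -0.3, -1.2]
width: 0.0003
```

Emit:
{"method": "move_arm", "body": {"motion": [0, 0, 0, 0, 0, 0.03, -1, 0, 0, 0, 0, 0, 0.06, -1, 0, 0, 0, 0, 0, 0.06, -1]}}

```text
time_s: 17.95
eef_pos: [0.5619, -0.0839, 0.105]
tcp_rot: [[-0.054, 0.999, -0.0], [0.999, 0.054, 0.0], [0.0, -0.0, -1.0]]
ft_force: [-0.1, 0.4, -0.5]
width: -0.0001
```

Emit:
{"method": "move_arm", "body": {"motion": [0, 0, 0, 0, 0, 0.03, -1, 0, 0, 0, 0, 0, 0.03, -1]}}

```text
time_s: 18.15
eef_pos: [0.5619, -0.0839, 0.1041]
tcp_rot: [[-0.054, 0.999, -0.0], [0.999, 0.054, 0.0], [0.0, -0.0, -1.0]]
ft_force: [0.5, -0.4, -0.7]
width: -0.0003
```

Emit:
{"method": "move_arm", "body": {"motion": [0, 0, 0, 0, 0, 0.03, -1, 0, 0, 0, 0, 0, 0.03, -1, 0, 0, 0, 0, 0, 0.03, -1]}}

```text
time_s: 18.45
eef_pos: [0.562, -0.0839, 0.1034]
tcp_rot: [[-0.054, 0.999, -0.0], [0.999, 0.054, 0.0], [0.0, -0.0, -1.0]]
ft_force: [-0.4, -0.3, 0.5]
width: 0.0002
```

```bash
python3 - <<'E'
from h import *
np.set_printoptions(precision=4,suppress=True)
s=robot.state();print(s["time_s"],s["eef_pos"],s["ft_force"],s["effort"])
for n in("scene","wrist"): cv2.imwrite(f"pics/{n}3.png",robot.snapshot(n))
s_=cv2.imread("pics/scene3.png");w=cv2.imread("pics/wrist3.png")
cv2.imwrite("pics/c4.png",np.hstack([cv2.resize(s_[180:280,260:360],(400,400),interpolation=3),cv2.resize(w[160:360,220:420],(400,400),interpolation=3)]))
E
```

```text
18.45 [ 0.562  -0.0839  0.1034] [-0.4077 -0.2988  0.4915] [ -0.0022 -50.8434  50.0983  -0.0032  -0.0001   0.0001]
```

View pics/c4.png

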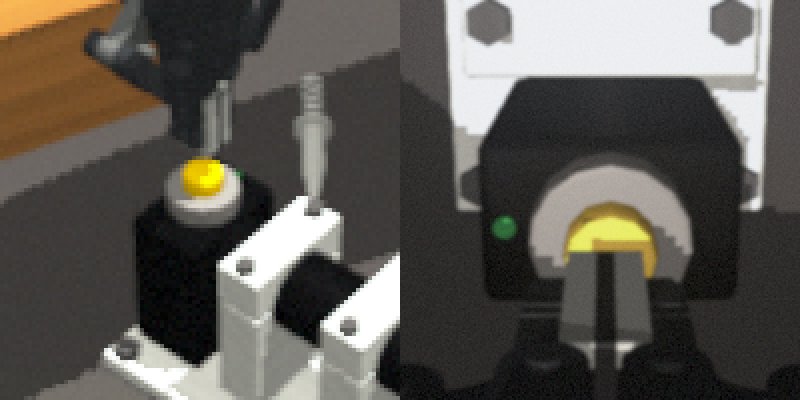

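```bash
python3 - <<'E'
from h import *
np.set_printoptions(precision=1,suppress=True)
c=robot.calibration("wrist");s=robot.state();R=np.array(s["tcp_rot"]);P=np.array(s["eef_pos"])
for v in([0,0,0],[.011,0,0],[.011,.01,0],[.011,-.01,0],[-.011,0,0]):print("tip",v,proj(c,P+R@v))
for z in(.095,.1,.105,.11):
  b=np.array([.5624,-.0839,z]);x=R[:,0];print(z,"button edge,-,centre",proj(c,b+.01*x),proj(c,b+.01*R[:,1]),proj(c,b))
S=robot.calibration("scene")
for z in(.1,.105,.11):print(z,"scene btn",proj(S,[.5624,-.0839,z]),"edge",proj(S,[.5624+.01*.76,-.0839+.01*.65,z]))
print("scene tip",proj(S,P))
E
```

```text
tip [0, 0, 0] [323.2 285.1]
tip [0.011, 0, 0] [323.3 260.3]
tip [0.011, 0.01, 0] [347.4 260.3]
tip [0.011, -0.01, 0] [299.1 260.3]
tip [-0.011, 0, 0] [323.2 309.1]
0.095 button edge,-,centre [324.  256.2] [346.7 277.8] [324.  277.8]
0.1 button edge,-,centre [324.1 260. ] [347.4 282.1] [324.1 282.1]
0.105 button edge,-,centre [324.2 263.9] [348.1 286.6] [324.1 286.6]
0.11 button edge,-,centre [324.2 268.1] [348.8 291.4] [324.2 291.4]
0.1 scene btn [310.4 225.2] edge [310.1 228.8]
0.105 scene btn [310.4 223.2] edge [310.  226.8]
0.11 scene btn [310.3 221.2] edge [310.  224.8]
scene tip [310.5 223.7]
```

The fingertips still look slightly clear of the button, since no force shows and the button is up. I'll keep feeling downward in small steps.

Emit:
{"method": "move_arm", "body": {"motion": [0, 0, 0, 0, 0, 0.03, -1, 0, 0, 0, 0, 0, 0.06, -1, 0, 0, 0, 0, 0, 0.06, -1]}}

```text
time_s: 18.85
eef_pos: [0.5619, -0.0839, 0.1014]
tcp_rot: [[-0.054, 0.999, -0.0], [0.999, 0.054, 0.0], [0.0, -0.0, -1.0]]
ft_force: [-0.4, 0.3, -0.9]
width: 0.0003
```

Emit:
{"method": "move_arm", "body": {"motion": [0, 0, 0, 0, 0, 0.03, -1, 0, 0, 0, 0, 0, 0.06, -1, 0, 0, 0, 0, 0, 0.06, -1]}}

```text
time_s: 19.15
eef_pos: [0.5619, -0.0839, 0.0996]
tcp_rot: [[-0.054, 0.999, -0.0], [0.999, 0.054, 0.0], [0.0, -0.0, -1.0]]
ft_force: [0.1, 0.1, -0.6]
width: -0.0004
```

Emit:
{"method": "move_arm", "body": {"motion": [0, 0, 0, 0, 0, 0.03, -1, 0, 0, 0, 0, 0, 0.06, -1, 0, 0, 0, 0, 0, 0.06, -1]}}

```text
time_s: 19.45
eef_pos: [0.5619, -0.0839, 0.0978]
tcp_rot: [[-0.054, 0.999, -0.0], [0.999, 0.054, 0.0], [0.0, -0.0, -1.0]]
ft_force: [-0.6, -0.4, -0.3]
width: 0.0001
```

Emit:
{"method": "move_arm", "body": {"motion": [0, 0, 0, 0, 0, 0.03, -1, 0, 0, 0, 0, 0, 0.06, -1, 0, 0, 0, 0, 0, 0.06, -1]}}

```text
time_s: 19.75
eef_pos: [0.5619, -0.0839, 0.096]
tcp_rot: [[-0.054, 0.999, -0.0], [0.999, 0.054, 0.0], [0.0, -0.0, -1.0]]
ft_force: [0.5, 0.1, -1.3]
width: -0.0001
```

```bash
python3 - <<'E'
from h import *
np.set_printoptions(precision=4,suppress=True)
s=robot.state();print(s["time_s"],s["eef_pos"],s["ft_force"],s["effort"])
for n in("scene","wrist"): cv2.imwrite(f"pics/{n}4.png",robot.snapshot(n))
s_=cv2.imread("pics/scene4.png");w=cv2.imread("pics/wrist4.png")
cv2.imwrite("pics/c5.png",np.hstack([cv2.resize(s_[190:250,280:340],(400,400),interpolation=3),cv2.resize(w[220:340,260:380],(400,400),interpolation=3)]))
E
```

```text
19.75 [ 0.5619 -0.0839  0.096 ] [ 0.4715  0.0543 -1.2735] [ -0.0022 -51.0208  50.1373  -0.0446   0.0002  -0.0001]
```

View pics/c5.png

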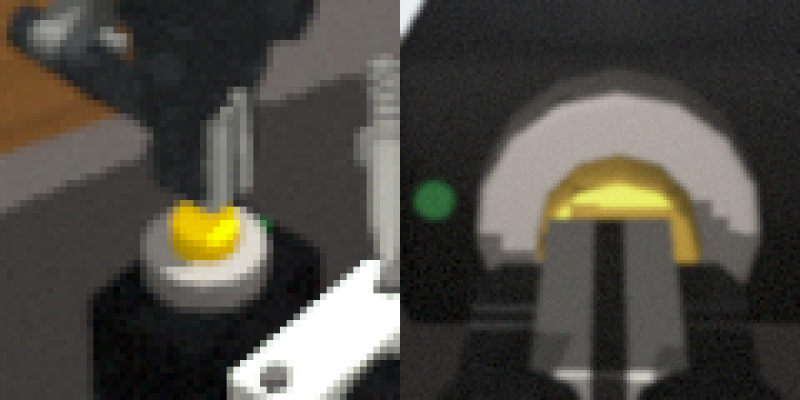

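The fingertips now overlap the button's top, close to contact. Continuing down.

Emit:
{"method": "move_arm", "body": {"motion": [0, 0, 0, 0, 0, 0.03, -1, 0, 0, 0, 0, 0, 0.05, -1, 0, 0, 0, 0, 0, 0.05, -1]}}

```text
time_s: 20.15
eef_pos: [0.5619, -0.0839, 0.0945]
tcp_rot: [[-0.054, 0.999, -0.0], [0.999, 0.054, 0.0], [0.0, -0.0, -1.0]]
ft_force: [0.7, 0.1, 0.1]
width: -0.0003
```

Emit:
{"method": "move_arm", "body": {"motion": [0, 0, 0, 0, 0, 0.03, -1, 0, 0, 0, 0, 0, 0.05, -1, 0, 0, 0, 0, 0, 0.05, -1]}}

```text
time_s: 20.45
eef_pos: [0.5619, -0.0839, 0.0931]
tcp_rot: [[-0.054, 0.999, -0.0], [0.999, 0.054, 0.0], [0.0, -0.0, -1.0]]
ft_force: [-1.2, -0.1, -0.0]
width: -0.0003
```

Emit:
{"method": "move_arm", "body": {"motion": [0, 0, 0, 0, 0, 0.03, -1, 0, 0, 0, 0, 0, 0.05, -1, 0, 0, 0, 0, 0, 0.05, -1]}}

```text
time_s: 20.75
eef_pos: [0.562, -0.0839, 0.0916]
tcp_rot: [[-0.054, 0.999, -0.0], [0.999, 0.054, 0.0], [0.0, -0.0, -1.0]]
ft_force: [0.0, 0.0, 0.8]
width: -0.0
```

Emit:
{"method": "move_arm", "body": {"motion": [0, 0, 0, 0, 0, 0.03, -1, 0, 0, 0, 0, 0, 0.05, -1, 0, 0, 0, 0, 0, 0.05, -1]}}

```text
time_s: 21.05
eef_pos: [0.5619, -0.0839, 0.09]
tcp_rot: [[-0.054, 0.999, -0.0], [0.999, 0.054, 0.0], [0.0, -0.0, -1.0]]
ft_force: [-0.7, 0.9, 0.3]
width: 0.0
```

```bash
python3 - <<'E'
from h import *
np.set_printoptions(precision=2,suppress=True)
f=[]
for i in range(4):
    im=robot.snapshot("scene");s=robot.state();f.append(s["ft_force"])
print(s["eef_pos"],np.mean(f,0),s["effort"])
cv2.imwrite("pics/scene5.png",im)
for n in("scene2","scene3","scene4","scene5"):
    h=cv2.cvtColor(cv2.imread(f"pics/{n}.png"),cv2.COLOR_BGR2HSV)[200:245,295:330]
    m=(h[...,0]>20)&(h[...,0]<36)&(h[...,1]>150)&(h[...,2]>90);y,x=np.nonzero(m);print(n,m.sum(),x.min()+295,x.max()+295,y.min()+200,y.max()+200)
E
```

```text
[ 0.56 -0.08  0.09] [-0.44  0.05  0.13] [  0.   -50.97  49.96   0.    -0.    -0.  ]
scene2 87 306 315 219 228
scene3 84 306 315 219 228
scene4 72 306 315 220 228
scene5 55 306 315 222 228
```

Emit:
{"method": "move_arm", "body": {"motion": [0, 0, 0, 0, 0, 0.03, -1, 0, 0, 0, 0, 0, 0.05, -1, 0, 0, 0, 0, 0, 0.05, -1]}}

```text
time_s: 21.55
eef_pos: [0.5619, -0.0839, 0.0885]
tcp_rot: [[-0.054, 0.999, -0.0], [0.999, 0.054, 0.0], [0.0, -0.0, -1.0]]
ft_force: [0.5, -0.3, -0.7]
width: 0.0001
```

Emit:
{"method": "move_arm", "body": {"motion": [0, 0, 0, 0, 0, 0.03, -1, 0, 0, 0, 0, 0, 0.05, -1, 0, 0, 0, 0, 0, 0.05, -1]}}

```text
time_s: 21.85
eef_pos: [0.5621, -0.0839, 0.0873]
tcp_rot: [[-0.054, 0.999, 0.0], [0.999, 0.054, 0.0], [0.0, 0.0, -1.0]]
ft_force: [-0.6, 0.2, 2.0]
width: -0.0002
```

```bash
cat > b.py <<'E'
from h import *
import sys
np.set_printoptions(precision=2,suppress=True)
f=[]
for i in range(4):
    im=robot.snapshot("scene");s=robot.state();f.append(s["ft_force"])
print(s["time_s"],s["eef_pos"],np.mean(f,0))
cv2.imwrite(f"pics/scene{sys.argv[1]}.png",im)
h=cv2.cvtColor(im,cv2.COLOR_BGR2HSV)[200:245,295:330]
m=(h[...,0]>20)&(h[...,0]<36)&(h[...,1]>150)&(h[...,2]>90);y,x=np.nonzero(m);print(m.sum(),x.min()+295,x.max()+295,y.min()+200,y.max()+200)
E
python3 b.py 6
```

```text
22.05 [ 0.56 -0.08  0.09] [-0.61 -0.11  1.97]
43 306 315 223 228
```

Contact: about 2 N at TCP z = 0.087. Pressing on.

Emit:
{"method": "move_arm", "body": {"motion": [0, 0, 0, 0, 0, 0.04, -1, 0, 0, 0, 0, 0, 0.07, -1, 0, 0, 0, 0, 0, 0.07, -1]}}

```text
time_s: 22.35
eef_pos: [0.5621, -0.084, 0.0851]
tcp_rot: [[-0.054, 0.999, 0.0], [0.999, 0.054, 0.0], [0.0, 0.0, -1.0]]
ft_force: [-0.7, -0.3, 4.0]
width: -0.0002
```

Emit:
{"method": "move_arm", "body": {"motion": [0, 0, 0, 0, 0, 0.03, -1, 0, 0, 0, 0, 0, 0.05, -1, 0, 0, 0, 0, 0, 0.05, -1]}}

```text
time_s: 22.65
eef_pos: [0.5621, -0.0839, 0.0836]
tcp_rot: [[-0.054, 0.999, 0.0], [0.999, 0.054, 0.0], [0.0, 0.0, -1.0]]
ft_force: [-0.0, 0.2, 4.6]
width: 0.0002
```

Force rises as the spring should. On to the bottom stop.

Emit:
{"method": "move_arm", "body": {"motion": [0, 0, 0, 0, 0, 0.03, -1, 0, 0, 0, 0, 0, 0.03, -1, 0, 0, 0, 0, 0, 0.03, -1]}}

```text
time_s: 22.95
eef_pos: [0.5621, -0.0839, 0.083]
tcp_rot: [[-0.054, 0.999, 0.0], [0.999, 0.054, -0.0], [-0.0, 0.0, -1.0]]
ft_force: [-1.4, 0.4, 6.0]
width: 0.0001
```

Emit:
{"method": "move_arm", "body": {"motion": [0, 0, 0, 0, 0, 0.03, -1, 0, 0, 0, 0, 0, 0.03, -1, 0, 0, 0, 0, 0, 0.03, -1]}}

```text
time_s: 23.25
eef_pos: [0.5622, -0.084, 0.083]
tcp_rot: [[-0.054, 0.999, 0.001], [0.999, 0.054, -0.0], [-0.0, 0.001, -1.0]]
ft_force: [-4.0, 1.8, 12.0]
width: -0.0001
```

It bottomed out: about 5 mm travel, spring about 5 N, then a hard stop at 12 N. Retracting and checking.

Emit:
{"method": "move_arm", "body": {"motion": [0, 0, 0, 0, 0, -0.2, -1, 0, 0, 0, 0, 0, -0.6, -1, 0, 0, 0, 0, 0, -1.4, -1, 0, 0, 0, 0, 0, -2.6, -1, 0, 0, 0, 0, 0, -4, -1, 0, 0, 0, 0, 0, -5, -1, 0, 0, 0, 0, 0, -5, -1, 0, 0, 0, 0, 0, -5, -1]}}

```text
time_s: 24.05
eef_pos: [0.5623, -0.0841, 0.2323]
tcp_rot: [[-0.054, 0.999, 0.001], [0.999, 0.054, -0.0], [-0.0, 0.001, -1.0]]
ft_force: [-0.1, -0.4, -1.0]
width: 0.0001
```

```bash
python3 b.py 8; python3 - <<'E'
from h import *
np.set_printoptions(precision=4,suppress=True)
for th in("drift_grip","zero_button_top","valve_mid","snubber_mid"): print(th,[(round(d["score"],2),d["pixel"]) for d in robot.landmark_of("scene",th)][:2])
s=cv2.imread("pics/scene8.png");t=robot.snapshot("wrist")
cv2.imwrite("pics/c6.png",np.hstack([cv2.resize(s[180:400,230:450],(400,400),interpolation=3),cv2.resize(t[0:400,120:520],(400,400))]))
E
```

```text
24.25 [ 0.56 -0.08  0.23] [-0.29  0.    0.11]
87 306 315 219 228
drift_grip [(0.97, [396.5, 263.5]), (0.51, [335.4, 202.7])]
zero_button_top [(0.64, [310.7, 225.4])]
valve_mid []
snubber_mid [(0.59, [325.5, 366.4])]
```

View pics/c6.png

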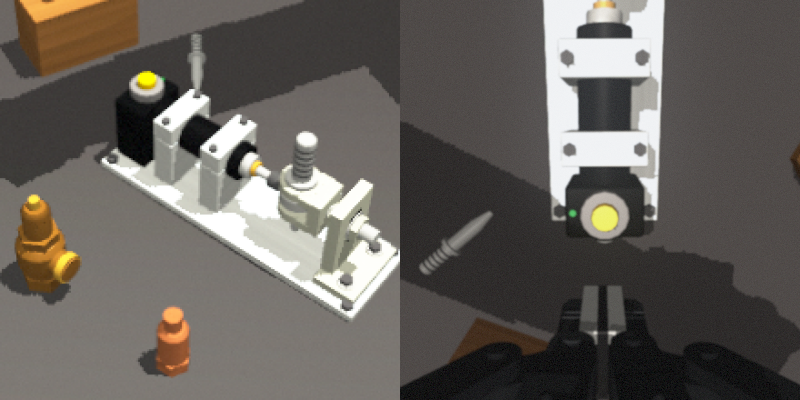

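The drift is upright and seated, the button is fully out (its mask matches the one before the press), the valve and snubber are standing, and the arm is clear.

```bash
python3 -c "
from rig import robot
print(robot.hand_in())"
```

```text
the job is handed in; nothing more can be done
None
```

I finished the job and handed it in at about 24 s of the 72 s allowed; the hand-in reports no verdict.

**Drift:** I took the largest drift from the wooden block and felt through the yoke into the rod eye, which I measured about 9 mm out of line. I drew the eye into line and pressed the collar home. The wrist read 21 N downward, about 24 N with the drift's weight added, plus 8–9 N sideways, all below the 35 N limit. Then I let go of it.

**Zero button:** I pressed it after that, to a hard stop. It travelled about 5 mm against roughly 5 N of spring, peaking at 12 N on the stop, and then I released it.

**Last checks:**
- **Drift:** it stands upright in the last picture, with its collar on the upper ear. Its detected position is within about 2.5 pixels of the one predicted.
- **Button:** it is back out, looking the same as before the press.
- **Snubber:** it was found at the same pixels as at the start.
- **Arm:** it is clear of everything and reads about 0 N.

**Checks that failed or disagreed:**
- **Relief valve:** the detector did not find it in the last picture. It stands undisturbed by eye only, and the arm never went near it.
- **Button contact height:** the fingertips met the button with the tool point about 22 mm lower than the geometry says.
- **Grip width:** the gripper read 17 mm on the drift's nominal 20 mm grip. I explained neither this nor the contact height; the seated collar and the button's hard stop suggest they did no harm.

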